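# Refit the bayonet dust guard on a disk duplicator's fan

## Task

Refit the dust guard on the fan of the disk duplicator: pick the round cream guard up from the bench by its handle, hang its three lugs in the gaps between the bayonet hooks of the fan collar on top of the tower, then turn it clockwise (seen from above) until the lugs drop into their locking notches and it sits fully down and level. Feel for the gaps and the notches with a light push, never leaning hard on the sprung collar or forcing it round, and leave go of the guard there. Leave the mug, the diskettes, the cleaning-disk jacket and the hex key alone.

Things in the scene. Friction and masses are not known exactly. Their poses are not given: they have to be found in the camera images.
- guard_grip (a point): Centre of the handle bar of the dust guard, a round cream plastic filter frame with dark filter, right way up on the bench (125 to 250 g). Bar 64 mm long (along x), 14 mm thick (along y), 20 mm high, with 20 mm free below it; this point is 52 mm above the guard's underside. Frame 102 mm in diameter, 22 mm high, its bottom 7 mm a locating skirt tapering to 90 mm. z up.
- guard_lugs (a point): On the guard's axis, level with the underside of its three lugs, 8 mm above its underside and 44 mm below guard_grip (same axes). The lugs stand out in the directions 0, 120 and 240 degrees from +x, each 14 mm wide, 5 mm thick, reaching 64 mm from the axis; a red line on the rim marks each.
- fan_mouth (a point): Centre of the fan mouth, in the top face (225 mm above the bench) of the fixed beige duplicator tower, 300 x 190 mm, smoked door on its +x side, this point 50 mm behind its middle. Axes: the tower's, z up. Height of guard_grip above this point: 76.5 mm with the lugs on the collar's flat top, 65 mm hung in the gaps, 60 mm locked.
- collar_top (a point): On the fan axis, level with the flat top of the metal fan collar (140 mm outside, 108 mm bore), 32.5 mm above the fan mouth. Axes: the tower's. Three gaps, 19 mm wide, 121 degrees apart, cut the top. One faces +x, give or take 21 degrees: the collar is screwed through slotted holes and its true clocking is not measured; the gaps show dark between white marks, or are felt.
- collar_ledge (a point): On the fan axis, level with the ledge (11.5 mm below the collar's top) on which lugs rest once lowered through the gaps. From there the guard turns clockwise only, the lugs sliding on the ledge under the arms of the bayonet hooks with 2.5 mm free above them.
- collar_notch (a point): On the fan axis, level with the floors of the locking notches, 5 mm below the ledge: 19 mm wide, 42 degrees clockwise of the gaps (red marks on the hooks), with a solid post behind. The collar stands on sprung rubber mounts: firm up to about 6 N of downward push, then it yields up to 4 mm (at 18 N), then solid. Over 30 N of pushing and twisting together bends the hooks.
- diskette_top (a point): Top centre of a squared-up stack of four loose blue 3.5-inch diskettes, 94 x 90 mm, stack 13 mm high, on the bench. Not to be disturbed.
- mug_mid (a point): Centre, half-way up, of a black ceramic coffee mug on the bench, 82 mm diameter, 95 mm high, handle on its +y side. Not to be disturbed.
- jacket_mid (a point): Centre of a cream plastic head-cleaning disk jacket lying on the bench, 100 x 98 x 6 mm. Not to be disturbed.
- hexkey_mid (a point): Middle of the long arm of a chrome hex key (70 x 25 mm, 5 mm thick) lying on top of the tower towards its +x side, about 135 mm from the fan's centre. Not to be disturbed.
Not all that is in view belongs to the job. Of the things that look like the part that bears guard_grip, take the one that is farthest from the robot's base at the start.

How it is judged:
On the way:
1. the guard hangs in the collar: its three lugs are down in the gaps between the hooks (z of guard_grip in the frame of fan_mouth below 0.068 m and horizontal distance between guard_grip and fan_mouth below 0.008 m and angle between guard_grip's own z axis and vertical below 0.08 rad), for 0.2 s.
At the end, for the whole second after the job is handed in: The guard sits locked in the collar: handle centre 60 mm above the fan mouth (56 to 62.2 mm), within 6 mm of its axis, level within 0.04 rad, at rest and released (z of guard_grip in the frame of fan_mouth between 0.056 and 0.0622 m and horizontal distance between guard_grip and fan_mouth below 0.006 m and angle between guard_grip's own z axis and vertical below 0.04 rad and linear speed of guard below 0.01 m/s and contact force between the fingers and guard below 0.1 N); the robot touches nothing.
It fails at once if the guard is pressed or forced round against the collar with more than 30 N (contact force between guard and tower above 30 N).
It fails at once if the mug, the diskettes, the jacket or the hex key is moved more than 20 mm (distance of any of mug_mid, diskette_top, jacket_mid, hexkey_mid from where it was at the start of the episode above 0.02 m).
It also fails if it takes over 64 s, if anything falls off the work surface, if the arm or the gripper's body presses on something with over 40 N, if the wrist force passes 120 N, or if a joint passes its speed limit or range.

## Robot

A 6-joint arm with a two-finger parallel gripper is mounted at the origin on the work surface. World frame = base frame: x ahead of the robot, y to its left, z up, the work surface at z = 0. Lengths are in m, angles in rad, forces in N, time in s.
With the tool pointing down it reaches from about 0.3 to 1 m from the base axis. Payload 5.1 kg.
Tool frame: the origin (TCP) lies at the very end of the fingers, on their centre line; the grasp point (between the pads) lies 19 mm behind it; z points along the fingers, y is the direction in which the jaws open and shut (so a half turn about z gives the same grasp; the last joint's range is limited). The gripper opens to 95 mm and grips with 3 to 60 N. Pads are 20 mm wide; open, the fingers measure 119 mm over their backs; the gripper's body (75 mm by 180 mm) begins 59 mm behind the grasp point.
Start: joints at [1.105, 0.124, 1.65, -0, 1.367, -0.083], TCP at [0.243, 0.603, 0.182] pointing down, gripper open.
Joint ranges: [-2.61, 2.61], [-1.02, 2.33], [0.03, 2.71], [-1.35, 4.49], [0.32, 2.68], [-2.91, 2.91]. Speed limits (rad/s): [2.57, 2.57, 3.14, 3.14, 3.14, 3.14].

## Interface

Orientations are given as a rotation vector (axis times angle).
In Python, from station import status, viewer, order, boxes_of, place_of gives the robot as it stands.
- The arm moves only by the shell command python3 -m pendant 'ROWS' [OPENING] [FORCE]. ROWS is JSON, a list of rows, each a list of 6 numbers: the shift along the tool's x, y, z in mm, then the turn, a rotation vector about the tool's x, y, z in degrees. A call has 1 to 5 rows; each row shifts and turns the commanded pose from where the row before left it, along the tool's axes as they then stand; what a row does not reach is not made up. A row lasts 1/10 s, in which the tool goes at most 50 mm and 8.59 degrees, less where a joint would pass 70% of its speed; a pose out of reach is approached as far as the arm can. A call with a gripper value outside its range is refused whole. OPENING is the closure, from 0 (fully open) to 1 (shut), set as the call begins (- or left out, the last holds). The fingers move at their own pace and stop on an object; FORCE is the grip in N (left out, the last holds). Time passes only in rows, so rows that do not move let the fingers close. It gives the time, the measured TCP pose, the force and the opening at its end, in the units of the state.
- status.get_state(): the state, without advancing time (a new reading comes with each control period).
- viewer.read_camera(name): name is "scene" or "top"; returns a dict with "img" (384x512x3 uint8, blue, green, red), "z_map" (384x512 float32, m along the optical axis (not along the pixel's ray), 0 where there is no reading), "fx", "fy", "cx", "cy" (pixels), "dist" ([k1, k2, p1, p2, k3] as OpenCV has them; the pictures are not rectified), "rvec" (rotation vector, rad) and "tvec" (3), from world to camera coordinates, as OpenCV has them. Camera axes: x right, y down, z forward; pixel columns grow to the right and rows downward; lengths in m; the calibration is good to about 2 mm. A picture is of the moment at which its call begins.
- order.sign_off(): hands the job in, once; it reports no verdict.
Trained networks look in a picture, given as the dict that the camera call returned (one of the last four; its "shot" number tells which), for a name from the list of things; names that differ only in an ending like _2 or _b are one class to them, and where a whole thing is asked for, a point or a joint stands for the part that bears it (a point fixed in the world has none). Each returns a list of dicts, best first, with "p" (0 to 1); they miss things now and then, are a little off and sometimes report something else, mostly with a low value. They report only what shows in the picture. A call takes as long as a camera call. They do not tell look-alikes from the thing itself.
- boxes_of(picture, thing): "location" ([x, y, z] in m, in world coordinates, good to about 4 mm: the middle of the surface that is visible of it).
- place_of(picture, thing): "location" ([x, y, z] in m, in world coordinates, good to about 4 mm: a listed point, or the origin of a listed thing).
The state is a dict: "time_s": time; "q": joint angles; "qd": joint speeds; "effort": joint torques, N m; "ee_pos": TCP position; "orientation": TCP orientation; "force": force on the tool from outside, world axes, zero at the start; "wrist_torque": the same for the moment, N m; "width": opening from 0.0 (shut) to 1.0 (fully open).
Only numpy, scipy, OpenCV 4.12 (cv2) and the standard library are available. Lean on these libraries where they do the work, as an engineer would, in place of code of your own. Each camera call takes 0.05 s, during which the arm holds its last target. There are 200 camera calls.

## Working session

There is one attempt and no reset: what is moved stays moved. The work goes in short steps, Python scripts to look and compute and a shell command to move; the robot and the scene stay as the last step left them, time stands still between calls to the robot, and variables do not carry over. Pictures are saved under pics/ and viewed, about 8 in all and at most 12, crops included, and the job is handed in when it is done.

```bash
ls; mkdir -p pics; python3 - <<'E'
from station import status, viewer, boxes_of, place_of
import cv2,numpy as np
s=status.get_state();print({k:np.round(v,3) for k,v in s.items()})
for c in("scene","top"):
    p=viewer.read_camera(c);cv2.imwrite(f"pics/{c}0.png",p["img"])
    print(c,p["fx"],np.round(p["rvec"],3),np.round(p["tvec"],3),np.round(p["dist"],3))
    for n in("guard_grip","guard_lugs","fan_mouth","collar_top","mug_mid","diskette_top","jacket_mid","hexkey_mid"):
        for d in place_of(p,n)[:3]: print(n,round(d["p"],2),np.round(d["location"],3),{k:v for k,v in d.items() if k not in("p","location")})
a=cv2.imread("pics/scene0.png");b=cv2.imread("pics/top0.png")
E
```

```text
pics
{'time_s': np.float64(0.0), 'q': array([ 1.105,  0.124,  1.652, -0.   ,  1.368, -0.083]), 'qd': array([-0.001, -0.   , -0.001,  0.   ,  0.001,  0.001]), 'effort': array([ -0.   , -41.761, -35.993,   0.077,   0.049,  -0.   ]), 'ee_pos': array([0.243, 0.602, 0.181]), 'orientation': array([-5.980e-01, -3.084e+00,  3.000e-03]), 'force': array([-0.196, -0.859,  0.216]), 'wrist_torque': array([-0.007,  0.054,  0.014]), 'width': np.float64(0.999)}
scene 443.05195884283216 [ 1.131  2.513 -0.824] [ 0.309 -0.228  1.653] [-0.096  0.     0.     0.     0.   ]
guard_grip 0.94 [0.314 0.31  0.054] {}
guard_grip 0.71 [0.497 0.271 0.053] {}
guard_grip 0.61 [ 0.506 -0.247  0.247] {}
guard_lugs 0.95 [0.496 0.268 0.008] {}
guard_lugs 0.79 [0.311 0.311 0.008] {}
guard_lugs 0.74 [ 0.507 -0.244  0.259] {}
fan_mouth 0.56 [ 0.501 -0.244  0.222] {}
collar_top 0.68 [ 0.506 -0.248  0.258] {}
mug_mid 0.89 [0.652 0.102 0.044] {}
diskette_top 0.84 [0.471 0.067 0.018] {}
jacket_mid 0.56 [0.71  0.316 0.005] {}
hexkey_mid 0.41 [ 0.638 -0.236  0.229] {}
top 474.0211206562082 [ 2.144 -2.19   0.131] [0.031 0.535 1.27 ] [0.023 0.    0.    0.    0.   ]
guard_grip 0.86 [0.491 0.272 0.052] {}
guard_grip 0.77 [0.311 0.314 0.052] {}
guard_lugs 0.68 [0.308 0.309 0.006] {}
guard_lugs 0.58 [0.495 0.272 0.003] {}
guard_lugs 0.38 [0.648 0.102 0.052] {}
fan_mouth 0.65 [ 0.505 -0.247  0.223] {}
collar_top 0.88 [ 0.505 -0.239  0.253] {}
mug_mid 0.91 [0.647 0.1   0.05 ] {}
mug_mid 0.69 [0.494 0.27  0.003] {}
diskette_top 0.66 [0.475 0.072 0.014] {}
jacket_mid 0.6 [0.711 0.322 0.004] {}
jacket_mid 0.45 [0.494 0.266 0.051] {}
hexkey_mid 0.44 [ 0.638 -0.235  0.23 ] {}
```

View pics/top0.png

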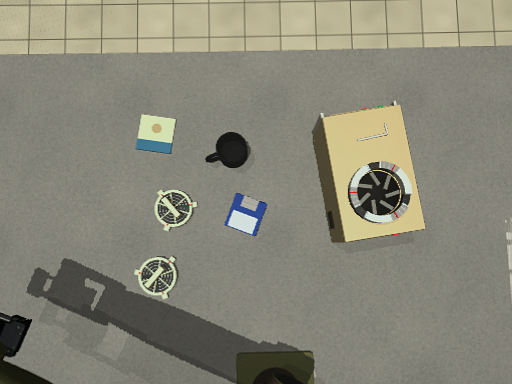

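View pics/scene0.png

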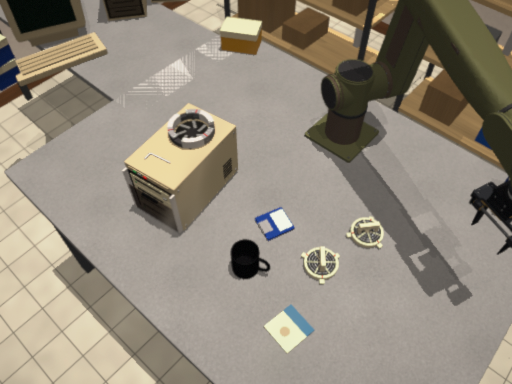

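```bash
cat > h.py <<'E'
import cv2,numpy as np
def ortho(p,c,z,half=.085,n=380):
    g=np.linspace(-half,half,n); X,Y=np.meshgrid(c[0]+g,c[1]-g)
    P=np.stack([X,Y,np.full_like(X,z)],-1).reshape(-1,1,3)
    K=np.array([[p["fx"],0,p["cx"]],[0,p["fy"],p["cy"]],[0,0,1.]])
    u,_=cv2.projectPoints(P,np.array(p["rvec"],float),np.array(p["tvec"],float),K,np.array(p["dist"],float))
    u=u.reshape(n,n,2).astype(np.float32)
    return cv2.remap(p["img"],u[...,0],u[...,1],cv2.INTER_CUBIC)
def cloud(p):
    h,w=p["z_map"].shape; K=np.array([[p["fx"],0,p["cx"]],[0,p["fy"],p["cy"]],[0,0,1.]])
    u,v=np.meshgrid(np.arange(w,dtype=np.float32),np.arange(h,dtype=np.float32))
    q=cv2.undistortPoints(np.stack([u,v],-1).reshape(-1,1,2),K,np.array(p["dist"],float)).reshape(-1,2)
    z=p["z_map"].reshape(-1); C=np.c_[q*z[:,None],z]; R=cv2.Rodrigues(np.array(p["rvec"],float))[0]
    W=(C-np.array(p["tvec"]).ravel())@R; W[z==0]=np.nan
    return W.reshape(h,w,3)
def grid(im,half=.085):
    n=len(im); 
    for k in range(-4,5):
        a=int((k*.02/half+1)*n/2); cv2.line(im,(a,0),(a,6 if k else n),(0,255,0),1); cv2.line(im,(0,a),(6 if k else n,a),(0,255,0),1)
    return im
E
python3 - <<'E'
from station import viewer
import cv2,numpy as np
from h import *
out=[]
for c in("top","scene"):
    p=viewer.read_camera(c); W=cloud(p); f=W.reshape(-1,3)
    m=lambda c0,r,lo,hi: f[(np.hypot(f[:,0]-c0[0],f[:,1]-c0[1])<r)&(f[:,2]>lo)&(f[:,2]<hi)]
    b=m((.494,.271),.05,.043,.09); 
    if len(b):
        ctr=b[:,:2].mean(0); ev,V=np.linalg.eigh(np.cov((b[:,:2]-ctr).T)); v=V[:,1]
        print(c,"bar",len(b),ctr,b[:,2].mean(),np.degrees(np.arctan2(v[1],v[0])),np.sqrt(ev*12))
    t=m((.505,-.245),.08,.248,.275); print("collar",len(t),cv2.minEnclosingCircle(t[:,:2].astype(np.float32)),np.median(t[:,2]))
    T=m((.53,-.245),.25,.215,.235); print("towertop",cv2.minAreaRect(T[:,:2].astype(np.float32)),np.median(T[:,2]))
    out.append(np.hstack([grid(ortho(p,(.494,.271),.022)),grid(ortho(p,(.505,-.245),.2575))]))
cv2.imwrite("pics/o1.png",cv2.resize(np.vstack(out),(600,600)))
E
```

```text
top bar 141 [0.49311659 0.26494663] 0.06110228564460233 -140.40068115781253 [0.01455954 0.06577287]
collar 1115 ((0.5029963850975037, -0.24421676993370056), 0.07054105401039124) 0.25735984091243785
towertop ((0.5546666383743286, -0.23654046654701233), (0.30468639731407166, 0.19059473276138306), 8.363182067871094) 0.2255067167105072
scene bar 116 [0.50091351 0.27086209] 0.05888690302538523 -140.24879174590615 [0.0149464  0.06500636]
collar 553 ((0.5075924396514893, -0.2424018830060959), 0.07330653816461563) 0.25660204007276466
towertop ((0.5578089952468872, -0.2346765547990799), (0.30646395683288574, 0.19396264851093292), 8.11436939239502) 0.2244334608147503
```

View pics/o1.png

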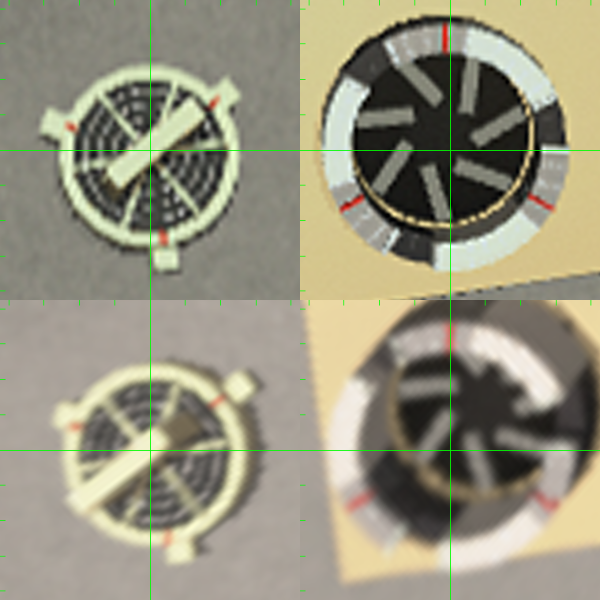

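The top picture shows the tower collar at (380,192) with its gaps dark. There are two guard look-alikes: (174,209), about 0.56 m from the base, and (157,276), about 0.44 m away. The cream jacket at (156,133) is also cream. I choose the farther guard, (174,209). The close crop confirms it is a round frame with three lugs and a bar at about 40°. The collar gaps are at about 10°, 131° and 252°.

```bash
cat >> h.py <<'E'
from scipy.spatial.transform import Rotation as Rn
def plan(target,yaw_deg,n,s=None):
    """rows from the measured pose to tool-down pose (TCP target, tool-x yaw)"""
    from station import status
    s=s or status.get_state(); p=np.array(s["ee_pos"]); R=Rn.from_rotvec(s["orientation"])
    y=np.radians(yaw_deg); Rt=Rn.from_matrix(np.array([[np.cos(y),np.sin(y),0],[np.sin(y),-np.cos(y),0],[0,0,-1]]))
    w=(R.inv()*Rt).as_rotvec(); d=(np.array(target)-p)/n
    for k in range(n):
        Rk=R*Rn.from_rotvec(w*k/n); print(np.round(Rk.inv().apply(d)*1000,1).tolist()+np.round(np.degrees(w)/n,2).tolist())
def yawnow(s):
    x=Rn.from_rotvec(s["orientation"]).as_matrix(); return np.degrees(np.arctan2(x[1,0],x[0,0])),np.round(np.degrees(x[:2,2]),2)
E
python3 - <<'E'
from station import viewer,status
from h import *
half=.085;n=800
for c in("top","scene"):
    p=viewer.read_camera(c)
    for nm,c0,z in(("guard",(.496,.268),.022),("collar",(.505,-.244),.2575)):
        im=ortho(p,c0,z,half,n).astype(int); b,g,r=im[...,0],im[...,1],im[...,2]
        m=((r>g+50)&(r>b+50)).astype(np.uint8); k,l,st,ce=cv2.connectedComponentsWithStats(m)
        P=[(c0[0]+(x/(n-1)*2-1)*half,c0[1]-(y/(n-1)*2-1)*half,a) for (x,y),a in zip(ce[1:],st[1:,4]) if a>60]
        P=np.array(P);print(c,nm);
        ctr=None
        Q=P[np.argsort(-P[:,2])[:3],:2]
        A=np.c_[2*Q,np.ones(3)];sol=np.linalg.solve(A,(Q**2).sum(1));ctr=sol[:2]
        print(np.round(P,4).tolist(),"centre",ctr,"R",np.linalg.norm(Q[0]-ctr),"ang",np.degrees(np.arctan2(*(Q-ctr).T[::-1])))
s=status.get_state();print(yawnow(s))
plan((.497,.268,.12),219.7,8)
E
```

```text
top guard
[[0.5303, 0.2977, 469.0], [0.4493, 0.2839, 444.0], [0.5016, 0.2212, 768.0]] centre [0.49368479 0.2678213 ] R 0.04724655676032761 ang [-80.40816043  39.19314582 160.04159222]
top collar
[[0.5023, -0.1819, 1276.0], [0.5569, -0.2749, 1319.0], [0.4492, -0.2756, 1353.0]] centre [ 0.50286678 -0.24413884] R 0.06220184665508106 ang [-149.56874927  -29.63792228   90.51786688]
scene guard
[[0.5322, 0.2986, 439.0], [0.452, 0.2841, 274.0], [0.5041, 0.22, 226.0]] centre [0.49650418 0.26704354] R 0.04762695879055527 ang [ 41.48299743 159.01841623 -80.80324125]
scene collar
[[0.505, -0.1812, 1755.0], [0.4529, -0.2747, 1468.0], [0.5608, -0.2752, 1436.0]] centre [ 0.50699236 -0.24356032] R 0.062401205590200626 ang [  91.80198532 -150.093548    -30.48445437]
(np.float64(158.0703550571357), array([-0.,  0.]))
[-45.1, -27.0, 7.7, 0.0, -0.0, -7.7]
[-41.1, -32.8, 7.7, 0.0, -0.0, -7.7]
[-36.3, -38.0, 7.7, 0.0, -0.0, -7.7]
[-30.9, -42.5, 7.7, 0.0, -0.0, -7.7]
[-24.9, -46.3, 7.7, 0.0, -0.0, -7.7]
[-18.5, -49.2, 7.7, 0.0, -0.0, -7.7]
[-11.7, -51.2, 7.7, 0.0, -0.0, -7.7]
[-4.8, -52.3, 7.7, 0.0, -0.0, -7.7]
```

```bash
python3 - <<'E'
from h import *
plan((.496,.268,.11),219.8,10)
E
```

```text
[-36.0, -21.6, 7.2, 0.0, -0.0, -6.17]
[-33.5, -25.4, 7.2, 0.0, -0.0, -6.17]
[-30.5, -28.8, 7.2, 0.0, -0.0, -6.17]
[-27.3, -31.9, 7.2, 0.0, -0.0, -6.17]
[-23.7, -34.7, 7.2, 0.0, -0.0, -6.17]
[-19.8, -37.0, 7.2, 0.0, -0.0, -6.17]
[-15.7, -38.9, 7.2, 0.0, -0.0, -6.17]
[-11.4, -40.4, 7.2, 0.0, -0.0, -6.17]
[-7.0, -41.4, 7.2, 0.0, -0.0, -6.17]
[-2.5, -41.9, 7.2, 0.0, -0.0, -6.17]
```

```bash
python3 -m pendant '[[-36,-21.6,7.2,0,0,-6.17],[-33.5,-25.4,7.2,0,0,-6.17],[-30.5,-28.8,7.2,0,0,-6.17],[-27.3,-31.9,7.2,0,0,-6.17],[-23.7,-34.7,7.2,0,0,-6.17]]' 0 && python3 -m pendant '[[-19.8,-37,7.2,0,0,-6.17],[-15.7,-38.9,7.2,0,0,-6.17],[-11.4,-40.4,7.2,0,0,-6.17],[-7,-41.4,7.2,0,0,-6.17],[-2.5,-41.9,7.2,0,0,-6.17]]' && python3 -m pendant '[[0,0,0,0,0,0],[0,0,0,0,0,0]]'
python3 - <<'E'
from h import *
plan((.496,.268,.033),219.8,4)
E
```

```text
time_s: 1.6
ee_pos: [0.3702, 0.4341, 0.1458]
orientation: [-0.252, 3.131, 0.0]
force: [-0.3, 0.1, -0.2]
width: 0.998
time_s: 2.1
ee_pos: [0.4968, 0.2665, 0.1099]
orientation: [-1.075, 2.951, 0.0]
force: [0.2, -0.2, -0.0]
width: 0.998
time_s: 2.3
ee_pos: [0.496, 0.2673, 0.1097]
orientation: [1.064, -2.955, -0.001]
force: [-0.0, 0.7, 0.2]
width: 1.001
[-0.1, 0.1, 19.2, 0.01, -0.01, -0.05]
[-0.1, 0.1, 19.2, 0.01, -0.01, -0.05]
[-0.1, 0.1, 19.2, 0.01, -0.01, -0.05]
[-0.1, 0.1, 19.2, 0.01, -0.01, -0.05]
```

```bash
python3 -m pendant '[[0,0,19.2,0,0,0],[0,0,19.2,0,0,0],[0,0,19.2,0,0,0],[0,0,19,0,0,0],[0,0,0,0,0,0]]' && python3 -m pendant '[[0,0,0,0,0,0],[0,0,0,0,0,0],[0,0,0,0,0,0],[0,0,0,0,0,0],[0,0,0,0,0,0]]' 1 25 && python3 -m pendant '[[0,0,0,0,0,0],[0,0,0,0,0,0],[0,0,0,0,0,0],[0,0,0,0,0,0],[0,0,0,0,0,0]]'
```

```text
time_s: 2.8
ee_pos: [0.4928, 0.2683, 0.0306]
orientation: [1.069, -2.948, -0.0]
force: [0.3, -0.2, 0.6]
width: 1.002
time_s: 3.3
ee_pos: [0.4962, 0.268, 0.0339]
orientation: [-1.068, 2.953, 0.0]
force: [0.4, -0.6, 0.4]
width: 0.634
time_s: 3.8
ee_pos: [0.4958, 0.2679, 0.0332]
orientation: [1.068, -2.954, -0.0]
force: [0.2, -0.6, -1.0]
width: 0.216
```

```bash
python3 -m pendant '[[0,0,0,0,0,0],[0,0,0,0,0,0],[0,0,0,0,0,0],[0,0,-10,0,0,0],[0,0,-20,0,0,0]]' && python3 -m pendant '[[0,0,-40,0,0,0],[0,0,-45,0,0,0],[0,0,-45,0,0,0],[0,0,-45,0,0,0],[0,0,-45,0,0,0]]' && python3 -m pendant '[[0,0,-30,0,0,0],[0,0,-15,0,0,0],[0,0,0,0,0,0]]'
python3 - <<'E'
from h import *
from station import viewer
for c in("top","scene"):
    p=viewer.read_camera(c); cv2.imwrite(f"pics/{c}1.png",p["img"])
plan((.505,-.244,.33),192.4,15)
E
```

```text
time_s: 4.3
ee_pos: [0.4944, 0.2673, 0.0622]
orientation: [1.067, -2.951, 0.0]
force: [-0.1, 0.3, 0.6]
width: 0.004
time_s: 4.8
ee_pos: [0.4955, 0.2678, 0.2862]
orientation: [-1.068, 2.953, 0.0]
force: [0.1, 0.9, 0.1]
width: 0.004
time_s: 5.1
ee_pos: [0.4967, 0.2683, 0.3313]
orientation: [-1.067, 2.95, 0.0]
force: [0.0, -0.2, -0.8]
width: 0.008
[21.3, -26.6, -0.2, 0.0, -0.01, 1.82]
[20.5, -27.3, -0.2, 0.0, -0.01, 1.82]
[19.6, -27.9, -0.2, 0.0, -0.01, 1.82]
[18.7, -28.5, -0.2, 0.0, -0.01, 1.82]
[17.8, -29.1, -0.2, 0.0, -0.01, 1.82]
[16.8, -29.7, -0.2, 0.0, -0.01, 1.82]
[15.9, -30.2, -0.2, 0.0, -0.01, 1.82]
[14.9, -30.7, -0.2, 0.0, -0.01, 1.82]
[13.9, -31.1, -0.2, 0.0, -0.01, 1.82]
[12.9, -31.6, -0.2, 0.0, -0.01, 1.82]
[11.9, -32.0, -0.2, 0.0, -0.01, 1.82]
[10.9, -32.3, -0.2, 0.0, -0.01, 1.82]
[9.9, -32.7, -0.2, 0.0, -0.01, 1.82]
[8.8, -33.0, -0.2, 0.0, -0.01, 1.82]
[7.8, -33.2, -0.2, 0.0, -0.01, 1.82]
```

View pics/scene1.png

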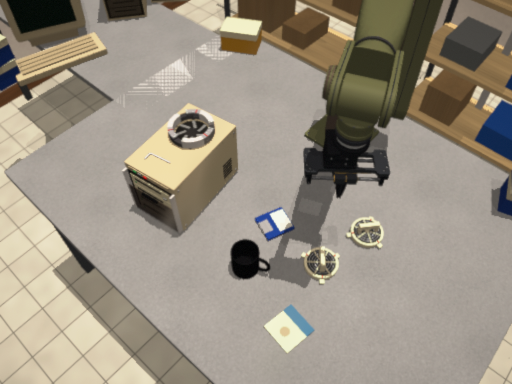

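The scene picture shows the fingers shut and empty at (340,185). The guard is still on the bench at (321,263), so the grasp missed. I'll check whether it moved.

```bash
python3 - <<'E'
from h import *
from station import viewer,status,place_of
s=status.get_state();print(yawnow(s),s["ee_pos"],s["width"])
for c in("top","scene"):
    p=viewer.read_camera(c);f=cloud(p).reshape(-1,3)
    b=f[(np.hypot(f[:,0]-.495,f[:,1]-.268)<.055)&(f[:,2]>.043)&(f[:,2]<.09)]
    if len(b)>10:
        ctr=b[:,:2].mean(0); ev,V=np.linalg.eigh(np.cov((b[:,:2]-ctr).T)); v=V[:,1];print(c,len(b),ctr,np.percentile(b[:,2],[5,50,95]),np.degrees(np.arctan2(v[1],v[0])))
    for d in place_of(p,"guard_grip")[:3]: print(d)
    g=f[(np.hypot(f[:,0]-.495,f[:,1]-.268)<.12)&(f[:,2]>.28)&(f[:,2]<.42)]
    for z in np.arange(.28,.42,.02):
        q=g[(g[:,2]>=z)&(g[:,2]<z+.02)]
        if len(q): print(round(z,2),len(q),q.min(0),q.max(0))
    o=ortho(p,(.494,.271),.022); cv2.imwrite(f"pics/g_{c}.png",o)
t=cv2.imread("pics/scene1.png")[100:300,220:440]
cv2.imwrite("pics/m1.png",np.hstack([cv2.resize(t,(418,380),interpolation=2),cv2.imread("pics/g_scene.png")]))
E
```

```text
(np.float64(-140.23216046872665), array([-0.12, -0.05])) [0.49531027 0.26770649 0.32658611] 0.006864110239600213
top 140 [0.49303026 0.26481332] [0.05135377 0.0618134  0.06522856] -140.26661782891367
{'location': [0.4947, 0.2683, 0.0536], 'p': 0.59}
scene 114 [0.50018453 0.27047976] [0.04806785 0.06018593 0.0647274 ] -139.71985585996617
{'location': [0.3121, 0.3108, 0.0549], 'p': 0.76}
{'location': [0.4917, 0.2703, 0.0539], 'p': 0.57}
{'location': [0.6463, 0.1013, 0.0406], 'p': 0.47}
0.34 6 [0.50331649 0.26773271 0.35871221] [0.5087579  0.27826378 0.35987324]
0.36 35 [0.49420262 0.25507021 0.36030504] [0.5121963  0.28057102 0.37991931]
0.38 46 [0.49777497 0.26415572 0.38025601] [0.51265222 0.28194233 0.39960285]
0.4 30 [0.49797227 0.26362748 0.40100557] [0.51374007 0.28389235 0.41859471]
```

View pics/m1.png

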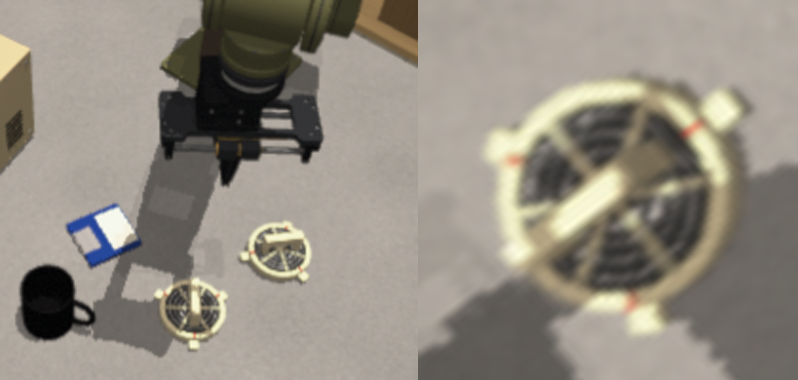

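```bash
python3 - <<'E'
from h import *
from station import viewer
ims=[]
for c in("top","scene"):
    p=viewer.read_camera(c);im=p["img"].copy()
    K=np.array([[p["fx"],0,p["cx"]],[0,p["fy"],p["cy"]],[0,0,1.]])
    P=np.array([[.4955,.268,z] for z in(.327,.347,.367,.387)])
    u=cv2.projectPoints(P,np.array(p["rvec"]),np.array(p["tvec"]),K,np.array(p["dist"]))[0].reshape(-1,2);print(c,np.round(u,1).tolist())
    W=cloud(p); x,y=np.round(u[0]).astype(int)
    t=cv2.resize(im[y-45:y+45,x-45:x+45],(400,400),interpolation=2)
    for a in u: cv2.circle(t,tuple(np.round((a-[x-45,y-45])*400/90).astype(int).tolist()),2,(0,0,255),-1)
    ims.append(t)
    if c=="scene":
        for yy in range(y-14,y+8,2): print(yy,[ (round(float(W[yy,xx,2]),3)) for xx in range(x-6,x+8,2)])
cv2.imwrite("pics/tip.png",np.hstack(ims))
E
```

```text
top [[146.3, 195.9], [144.0, 194.9], [141.6, 193.9], [139.1, 192.9]]
scene [[336.3, 201.8], [337.5, 196.9], [338.8, 191.8], [340.1, 186.6]]
188 [-0.002, -0.001, 0.002, 0.397, 0.398, 0.397, 0.399]
190 [-0.001, -0.001, -0.003, 0.389, 0.392, 0.386, 0.39]
192 [-0.002, -0.002, 0.003, 0.384, 0.385, 0.381, 0.384]
194 [-0.004, -0.007, 0.002, 0.375, 0.373, 0.374, 0.375]
196 [0.003, 0.0, -0.003, 0.362, 0.366, 0.368, -0.001]
198 [-0.0, 0.001, -0.0, -0.001, -0.0, 0.358, 0.0]
200 [0.0, -0.003, 0.001, -0.007, -0.004, 0.003, -0.0]
202 [-0.003, -0.002, -0.003, -0.003, -0.001, -0.002, -0.001]
204 [-0.001, 0.0, 0.003, -0.004, -0.001, -0.0, 0.0]
206 [-0.003, 0.002, 0.0, -0.001, 0.001, -0.001, -0.006]
208 [0.002, 0.001, 0.0, 0.0, -0.001, -0.002, -0.001]
```

View pics/tip.png

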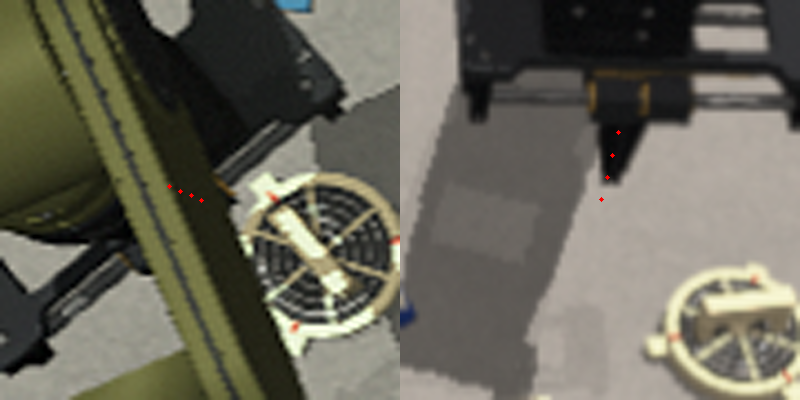

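```bash
python3 - <<'E'
from h import *
from station import viewer
p=viewer.read_camera("scene");K=np.array([[p["fx"],0,p["cx"]],[0,p["fy"],p["cy"]],[0,0,1.]])
pr=lambda P:cv2.projectPoints(np.array(P,float),np.array(p["rvec"]),np.array(p["tvec"]),K,np.array(p["dist"]))[0].reshape(-1,2)
y=np.radians(158.07);ty=np.array([np.sin(y),-np.cos(y),0])
B=np.array([.243,.602,.182])
im=cv2.imread("pics/scene0.png")
R=im[170:290,432:512];R=cv2.resize(R,None,fx=5,fy=5,interpolation=2)
for dz,col in((0,(0,0,255)),(.032,(0,255,0))):
    u=pr([B+s*ty*.0475+[0,0,dz] for s in(-1,0,1)]);print(np.round(u,1))
    for a in u: cv2.circle(R,tuple(np.round((a-[432,170])*5).astype(int).tolist()),3,col,-1)
cv2.imwrite("pics/tip0.png",R)
C=-cv2.Rodrigues(np.array(p["rvec"]))[0].T@np.array(p["tvec"]).ravel();print("cam",C)
E
```

```text
[[470.6 229.7]
 [482.3 243. ]
 [494.4 256.8]]
[[475.2 223.3]
 [487.2 236.8]
 [499.6 250.8]]
cam [1.08577852 0.53320795 1.19080372]
```

View pics/tip0.png

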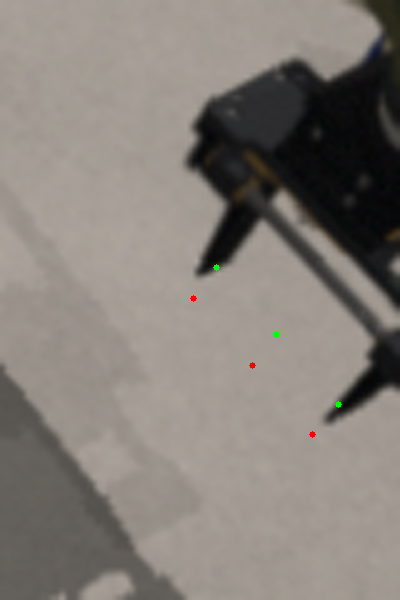

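The fingertips appear 15–30 mm higher than the reported TCP, and the fingers closed over the bar without touching it. I'll go back down and measure the true tip height there from depth.

```bash
python3 -m pendant '[[0,0,45,0,0,0],[0,0,45,0,0,0],[0,0,45,0,0,0],[0,0,45,0,0,0],[0,0,45,0,0,0]]' 0 25 && python3 -m pendant '[[0,0,40,0,0,0],[0,0,30,0,0,0],[0,0,0,0,0,0],[0,0,0,0,0,0]]'
python3 - <<'E'
from h import *
from station import viewer,status
s=status.get_state();print(yawnow(s),s["ee_pos"],s["width"],s["force"])
y=np.radians(219.8);tx=np.array([np.cos(y),np.sin(y)]);ty=np.array([np.sin(y),-np.cos(y)])
for c in("scene","top"):
    p=viewer.read_camera(c);W=cloud(p);f=W.reshape(-1,3);img=p["img"].reshape(-1,3).astype(int)
    d=f[:,:2]-np.array([.496,.268]);a=d@tx;b=d@ty
    dark=img.max(1)<60
    for sgn in(-1,1):
        m=(np.abs(a)<.025)&(np.abs(b*sgn-.05)<.02)&(f[:,2]>.03)&(f[:,2]<.12)&dark
        print(c,sgn,m.sum(),np.round(np.sort(f[m,2])[:12],3))
cv2.imwrite("pics/down.png",cv2.resize(viewer.read_camera("scene")["img"][200:300,260:380],(720,600),interpolation=2))
E
```

```text
time_s: 6.05
ee_pos: [0.4955, 0.2678, 0.1014]
orientation: [-1.069, 2.954, 0.0]
force: [0.6, 0.4, 0.3]
width: 0.368
time_s: 6.45
ee_pos: [0.4958, 0.2679, 0.0334]
orientation: [1.068, -2.954, 0.0]
force: [0.3, 0.4, 0.7]
width: 0.701
(np.float64(-140.23053030294443), array([-0.04, -0.02])) [0.49577912 0.26790449 0.03336217] 0.7013678624313033 [0.27127435 0.40721721 0.68472746]
scene -1 17 [0.07  0.071 0.074 0.077 0.077 0.079 0.082 0.083 0.084 0.087 0.089 0.091]
scene 1 28 [0.068 0.069 0.076 0.078 0.078 0.078 0.079 0.081 0.083 0.085 0.087 0.088]
top -1 0 []
top 1 0 []
```

View pics/down.png

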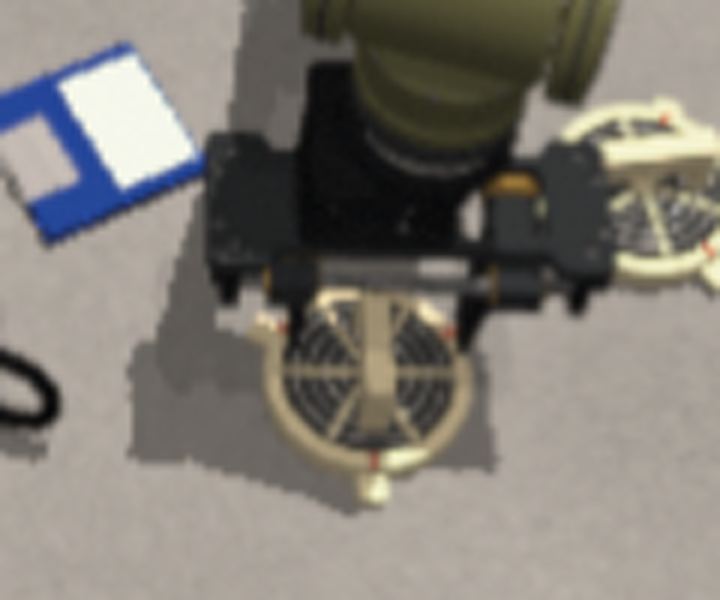

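The crop shows both fingertips at (297,352) and (468,350), beside the upper end of the bar. I'll back-project them to separate a height error from a lateral one.

```bash
python3 - <<'E'
from h import *
from station import viewer,status
p=viewer.read_camera("scene");K=np.array([[p["fx"],0,p["cx"]],[0,p["fy"],p["cy"]],[0,0,1.]])
R=cv2.Rodrigues(np.array(p["rvec"]))[0];C=-R.T@np.array(p["tvec"]).ravel()
W=cloud(p);f=W.reshape(-1,3)
for px in((260+297/6,200+352/6),(260+468/6,200+350/6)):
    q=cv2.undistortPoints(np.array([[px]],np.float32),K,np.array(p["dist"]))[0,0];r=R.T@np.r_[q,1]
    for z in(.033,.05,.065):print(px,z,np.round((C+r*(z-C[2])/r[2])[:2],4))
y=np.radians(219.8);tx=np.array([np.cos(y),np.sin(y)]);ty=np.array([np.sin(y),-np.cos(y)])
d=f[:,:2]-np.array([.496,.268]);a=d@tx;b=d@ty;dark=p["img"].reshape(-1,3).max(1)<60
for s in(-1,1):
    m=np.where((np.abs(a)<.04)&(np.abs(b*s-.04)<.025)&(f[:,2]>.03)&(f[:,2]<.1)&dark)[0]
    m=m[np.argsort(f[m,2])][:10]
    print(s,[(round(a[i],3),round(b[i],3),round(f[i,2],3),int(i%512),int(i//512)) for i in m])
E
```

```text
(309.5, 258.6666666666667) 0.033 [0.5159 0.239 ]
(309.5, 258.6666666666667) 0.05 [0.5243 0.2433]
(309.5, 258.6666666666667) 0.065 [0.5317 0.2471]
(338.0, 258.3333333333333) 0.033 [0.4592 0.3018]
(338.0, 258.3333333333333) 0.05 [0.4684 0.3052]
(338.0, 258.3333333333333) 0.065 [0.4765 0.3082]
-1 [(np.float64(-0.016), np.float64(-0.044), np.float64(0.072), 308, 258), (np.float64(-0.014), np.float64(-0.045), np.float64(0.08), 308, 256), (np.float64(-0.014), np.float64(-0.042), np.float64(0.081), 309, 256), (np.float64(-0.018), np.float64(-0.045), np.float64(0.082), 308, 257), (np.float64(-0.014), np.float64(-0.042), np.float64(0.087), 309, 255), (np.float64(-0.015), np.float64(-0.045), np.float64(0.088), 308, 255), (np.float64(-0.015), np.float64(-0.048), np.float64(0.089), 307, 255), (np.float64(-0.013), np.float64(-0.043), np.float64(0.09), 309, 254), (np.float64(-0.014), np.float64(-0.049), np.float64(0.091), 307, 254), (np.float64(-0.016), np.float64(-0.046), np.float64(0.095), 308, 254)]
1 [(np.float64(0.012), np.float64(0.032), np.float64(0.031), 332, 257), (np.float64(-0.012), np.float64(0.039), np.float64(0.075), 337, 257), (np.float64(-0.015), np.float64(0.041), np.float64(0.08), 338, 257), (np.float64(-0.012), np.float64(0.041), np.float64(0.08), 338, 256), (np.float64(-0.006), np.float64(0.038), np.float64(0.081), 337, 254), (np.float64(0.0), np.float64(0.039), np.float64(0.082), 337, 252), (np.float64(-0.01), np.float64(0.038), np.float64(0.083), 337, 255), (np.float64(-0.004), np.float64(0.038), np.float64(0.084), 337, 253), (np.float64(-0.014), np.float64(0.037), np.float64(0.084), 337, 256), (np.float64(-0.012), np.float64(0.04), np.float64(0.087), 338, 255)]
```

The true tips are about 32 mm above the reported TCP, and laterally they are fine. I'll go lower in small steps and watch the force.

```bash
python3 -m pendant '[[0,0,5,0,0,0],[0,0,4,0,0,0],[0,0,0,0,0,0]]' && python3 -m pendant '[[0,0,3,0,0,0],[0,0,3,0,0,0],[0,0,0,0,0,0]]'
```

```text
time_s: 6.95
ee_pos: [0.4954, 0.2677, 0.0237]
orientation: [1.068, -2.953, 0.0]
force: [0.3, 1.0, -0.7]
width: 0.996
time_s: 7.25
ee_pos: [0.4954, 0.2677, 0.0176]
orientation: [1.068, -2.953, 0.0]
force: [-0.2, -0.3, 0.4]
width: 1.0
```

```bash
python3 -m pendant '[[0,0,3,0,0,0],[0,0,3,0,0,0],[0,0,0,0,0,0]]' && python3 -m pendant '[[0,0,3,0,0,0],[0,0,3,0,0,0],[0,0,0,0,0,0]]'
```

```text
time_s: 7.55
ee_pos: [0.4954, 0.2677, 0.0116]
orientation: [1.068, -2.953, 0.0]
force: [0.4, -0.4, 0.3]
width: 1.0
time_s: 7.85
ee_pos: [0.4954, 0.2677, 0.0056]
orientation: [1.068, -2.953, 0.0]
force: [-0.3, 0.7, -0.6]
width: 1.002
```

```bash
python3 -m pendant '[[0,0,3,0,0,0],[0,0,0,0,0,0],[0,0,0,0,0,0],[0,0,0,0,0,0],[0,0,0,0,0,0]]' 1 25 && python3 -m pendant '[[0,0,0,0,0,0],[0,0,0,0,0,0],[0,0,0,0,0,0],[0,0,0,0,0,0],[0,0,0,0,0,0]]' && python3 -m pendant '[[0,0,0,0,0,0],[0,0,0,0,0,0],[0,0,0,0,0,0],[0,0,0,0,0,0],[0,0,0,0,0,0]]'
```

```text
time_s: 8.35
ee_pos: [0.496, 0.268, 0.0034]
orientation: [-1.068, 2.954, 0.0]
force: [-0.2, 0.5, 0.7]
width: 0.639
time_s: 8.85
ee_pos: [0.4958, 0.2679, 0.0032]
orientation: [1.068, -2.954, 0.0]
force: [-0.4, -0.0, -0.1]
width: 0.22
time_s: 9.35
ee_pos: [0.4958, 0.268, 0.0033]
orientation: [1.068, -2.954, -0.0]
force: [-0.5, 0.3, -0.2]
width: 0.149
```

Gripped at 14 mm. Lifting.

```bash
python3 -m pendant '[[0,0,-10,0,0,0],[0,0,-25,0,0,0],[0,0,-40,0,0,0],[0,0,-45,0,0,0],[0,0,-45,0,0,0]]' && python3 -m pendant '[[0,0,-45,0,0,0],[0,0,-45,0,0,0],[0,0,-30,0,0,0],[0,0,-12,0,0,0],[0,0,0,0,0,0]]'
python3 - <<'E'
from h import *
plan((.505,-.2435,.30),192.4,15)
E
```

```text
time_s: 9.85
ee_pos: [0.4953, 0.2675, 0.1699]
orientation: [1.068, -2.954, 0.001]
force: [0.8, 0.2, -0.8]
width: 0.145
time_s: 10.35
ee_pos: [0.4965, 0.2681, 0.3024]
orientation: [-1.067, 2.951, 0.0]
force: [0.4, -0.6, -1.8]
width: 0.149
[21.4, -26.6, 0.1, -0.0, 0.01, 1.82]
[20.5, -27.2, 0.1, -0.0, 0.01, 1.82]
[19.6, -27.9, 0.1, -0.0, 0.01, 1.82]
[18.7, -28.5, 0.1, -0.0, 0.01, 1.82]
[17.8, -29.1, 0.1, -0.0, 0.01, 1.82]
[16.9, -29.6, 0.1, -0.0, 0.01, 1.82]
[15.9, -30.2, 0.1, -0.0, 0.01, 1.82]
[15.0, -30.6, 0.1, -0.0, 0.01, 1.82]
[14.0, -31.1, 0.1, -0.0, 0.01, 1.82]
[13.0, -31.5, 0.2, -0.0, 0.01, 1.82]
[12.0, -31.9, 0.2, -0.0, 0.01, 1.82]
[11.0, -32.3, 0.2, -0.0, 0.01, 1.82]
[9.9, -32.6, 0.2, -0.0, 0.01, 1.82]
[8.9, -32.9, 0.2, -0.0, 0.01, 1.82]
[7.8, -33.2, 0.2, -0.0, 0.01, 1.82]
```

```bash
python3 -m pendant '[[21.4,-26.6,0,0,0,1.82],[20.5,-27.2,0,0,0,1.82],[19.6,-27.9,0,0,0,1.82],[18.7,-28.5,0,0,0,1.82],[17.8,-29.1,0,0,0,1.82]]' && python3 -m pendant '[[16.9,-29.6,0,0,0,1.82],[15.9,-30.2,0,0,0,1.82],[15,-30.6,0,0,0,1.82],[14,-31.1,0,0,0,1.82],[13,-31.5,0,0,0,1.82]]' && python3 -m pendant '[[12,-31.9,0,0,0,1.82],[11,-32.3,0,0,0,1.82],[9.9,-32.6,0,0,0,1.82],[8.9,-32.9,0,0,0,1.82],[7.8,-33.2,0,0,0,1.82]]' && python3 -m pendant '[[0,0,0,0,0,0],[0,0,0,0,0,0],[0,0,0,0,0,0]]'
python3 - <<'E'
from h import *
from station import viewer,status
s=status.get_state();print(yawnow(s),s["ee_pos"],s["force"])
o=[]
for c in("top","scene"):
    p=viewer.read_camera(c)
    o.append(ortho(p,(.505,-.244),.319 if c=="top" else .319,.1,400))
    f=cloud(p).reshape(-1,3); img=p["img"].reshape(-1,3).astype(int)
    m=(np.hypot(f[:,0]-.505,f[:,1]+.244)<.08)&(f[:,2]>.285)&(f[:,2]<.328)&(img.min(1)>90)
    q=f[m];print(c,m.sum(),np.percentile(q[:,2],[5,50,95]) if m.sum() else "")
    if m.sum()>5: print(cv2.minEnclosingCircle(q[:,:2].astype(np.float32)))
    im=o[-1].astype(int);r=(im[...,2]>im[...,1]+45)&(im[...,2]>im[...,0]+45)
    k,l,st,ce=cv2.connectedComponentsWithStats(r.astype(np.uint8))
    print([(round(.505+(x/399*2-1)*.1,4),round(-.244-(yy/399*2-1)*.1,4),int(a)) for (x,yy),a in zip(ce[1:],st[1:,4]) if a>15])
cv2.imwrite("pics/held.png",np.hstack([grid(a,.1) for a in o]))
E
```

```text
time_s: 10.85
ee_pos: [0.4974, 0.096, 0.2966]
orientation: [0.828, -3.025, -0.001]
force: [0.3, 0.2, -0.6]
width: 0.147
time_s: 11.35
ee_pos: [0.5003, -0.0741, 0.2967]
orientation: [0.585, -3.082, -0.003]
force: [0.9, -0.0, -1.3]
width: 0.142
time_s: 11.85
ee_pos: [0.5033, -0.2442, 0.2965]
orientation: [0.338, -3.119, -0.005]
force: [0.3, -0.3, -0.8]
width: 0.144
time_s: 12.15
ee_pos: [0.5041, -0.2425, 0.2984]
orientation: [0.342, -3.121, -0.003]
force: [-0.3, -0.5, -2.2]
width: 0.146
(np.float64(-167.49089287096766), array([-0.14,  0.11])) [ 0.50414002 -0.24245365  0.2984024 ] [-0.33041889 -0.52748899 -2.17112713]
top 173 [0.30713565 0.31658806 0.32095735]
((0.5033115148544312, -0.2429046481847763), 0.06339725852012634)
[(np.float64(0.4958), np.float64(-0.1696), 177), (np.float64(0.55), np.float64(-0.2326), 89)]
scene 329 [0.30725316 0.31742063 0.32159176]
((0.5081731081008911, -0.24092897772789001), 0.0633118748664856)
[(np.float64(0.5951), np.float64(-0.2218), 84), (np.float64(0.5522), np.float64(-0.2316), 41)]
```

View pics/held.png

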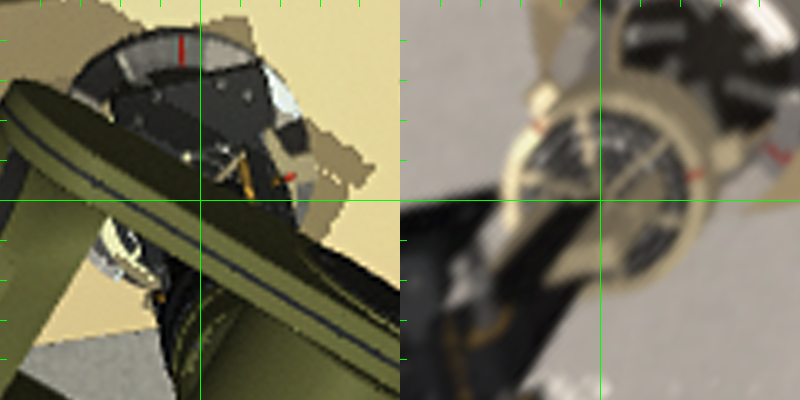

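The guard is held level. Measured with the same camera each time, it sits at about (+0.5, +1.5) mm from the collar axis, and its lug 0 is at 12°, which matches the gap. I'll correct that and go down to just above the collar.

```bash
python3 - <<'E'
from h import *
plan((.5037,-.2440,.262),192.4,3)
E
python3 -m pendant '[[0,0,0,0,0,0]]'
```

```text
[0.4, -0.5, 12.5, 0.02, -0.01, 0.05]
[0.4, -0.5, 12.5, 0.02, -0.01, 0.05]
[0.4, -0.5, 12.5, 0.02, -0.01, 0.05]
time_s: 12.35
ee_pos: [0.5047, -0.2425, 0.3002]
orientation: [0.343, -3.123, -0.0]
force: [0.6, -0.7, -1.2]
width: 0.145
```

```bash
python3 -m pendant '[[0.4,-0.7,15,0,0,0],[0.4,-0.7,15,0,0,0],[0,0,8,0,0,0],[0,0,3,0,0,0],[0,0,0,0,0,0]]' && python3 -m pendant '[[0,0,2,0,0,0],[0,0,0,0,0,0],[0,0,0,0,0,0]]'
```

```text
time_s: 12.85
ee_pos: [0.5038, -0.2448, 0.2581]
orientation: [0.341, -3.122, -0.002]
force: [-0.3, -0.1, -1.4]
width: 0.143
time_s: 13.15
ee_pos: [0.5044, -0.2451, 0.2578]
orientation: [-0.341, 3.122, -0.001]
force: [-0.9, -0.8, -1.5]
width: 0.146
```

```bash
python3 -m pendant '[[0,0.7,1,0,0,0],[0,0,1,0,0,0],[0,0,0,0,0,0]]' && python3 -m pendant '[[0,0,1,0,0,0],[0,0,1,0,0,0],[0,0,0,0,0,0]]'  && python3 -m pendant '[[0,0,1,0,0,0],[0,0,0,0,0,0]]'
```

```text
time_s: 13.45
ee_pos: [0.504, -0.2442, 0.2551]
orientation: [0.341, -3.123, -0.0]
force: [-0.3, -0.3, -1.6]
width: 0.146
time_s: 13.75
ee_pos: [0.5039, -0.2442, 0.253]
orientation: [0.341, -3.123, -0.0]
force: [1.1, 0.0, -2.1]
width: 0.147
time_s: 13.95
ee_pos: [0.504, -0.2443, 0.2521]
orientation: [0.341, -3.123, -0.0]
force: [0.3, -0.6, -0.6]
width: 0.147
```

```bash
python3 -m pendant '[[0,0,1,0,0,0],[0,0,0,0,0,0]]' && python3 -m pendant '[[0,0,1,0,0,0],[0,0,0,0,0,0]]'  && python3 -m pendant '[[0,0,1,0,0,0],[0,0,0,0,0,0]]'
```

```text
time_s: 14.15
ee_pos: [0.504, -0.2443, 0.2511]
orientation: [0.341, -3.123, -0.0]
force: [-0.1, -0.3, -1.5]
width: 0.146
time_s: 14.35
ee_pos: [0.504, -0.2443, 0.2501]
orientation: [0.341, -3.123, -0.0]
force: [-0.3, 1.1, -1.5]
width: 0.144
time_s: 14.55
ee_pos: [0.504, -0.2443, 0.2491]
orientation: [0.341, -3.123, -0.0]
force: [-0.3, -0.6, -1.4]
width: 0.144
```

```bash
python3 -m pendant '[[0,0,2,0,0,0],[0,0,0,0,0,0]]' && python3 -m pendant '[[0,0,2,0,0,0],[0,0,0,0,0,0]]'  && python3 -m pendant '[[0,0,1.5,0,0,0],[0,0,0,0,0,0]]'
```

```text
time_s: 14.75
ee_pos: [0.5039, -0.2442, 0.2468]
orientation: [0.341, -3.123, -0.001]
force: [0.1, -0.2, -1.9]
width: 0.145
time_s: 14.95
ee_pos: [0.5039, -0.2442, 0.2449]
orientation: [0.341, -3.123, -0.001]
force: [-0.4, 1.5, -1.1]
width: 0.148
time_s: 15.15
ee_pos: [0.5039, -0.2442, 0.2435]
orientation: [0.341, -3.123, -0.0]
force: [-0.4, 0.5, -2.0]
width: 0.142
```

Nine millimetres below the collar top with no contact, so the lugs are in the gaps. I'll feel for the ledge, expected at about 0.2412.

```bash
for i in 1; do :; done; python3 -m pendant '[[0,0,1,0,0,0],[0,0,0,0,0,0]]' && python3 -m pendant '[[0,0,1,0,0,0],[0,0,0,0,0,0]]'  && python3 -m pendant '[[0,0,0.7,0,0,0],[0,0,0,0,0,0]]'
```

```text
time_s: 15.35
ee_pos: [0.504, -0.2443, 0.2426]
orientation: [0.341, -3.123, -0.0]
force: [-0.3, 0.5, -1.8]
width: 0.146
time_s: 15.55
ee_pos: [0.504, -0.2443, 0.2416]
orientation: [0.341, -3.123, -0.0]
force: [0.1, 0.7, -1.5]
width: 0.146
time_s: 15.75
ee_pos: [0.5041, -0.2443, 0.2412]
orientation: [-0.341, 3.123, -0.0]
force: [0.5, 0.3, 0.1]
width: 0.144
```

```bash
python3 -m pendant '[[0,0,0.4,0,0,0],[0,0,0,0,0,0]]' && python3 -m pendant '[[0,0,0,0,0,4],[0,0,0,0,0,4],[0,0,0,0,0,0]]' && python3 -c "
from h import *
from station import status
s=status.get_state();print(yawnow(s),s['force'],s['wrist_torque'])"
```

```text
time_s: 15.95
ee_pos: [0.5041, -0.2444, 0.2412]
orientation: [-0.341, 3.123, -0.001]
force: [-0.4, 0.6, -0.0]
width: 0.146
time_s: 16.25
ee_pos: [0.5043, -0.2445, 0.2412]
orientation: [-0.122, 3.138, -0.001]
force: [-0.3, 0.4, 2.0]
width: 0.146
(np.float64(-175.5373881340385), array([ 0.05, -0.03])) [-0.29649596  0.39737718  1.95563641] [ 0.01751606  0.01665955 -0.1165414 ]
```

```bash
python3 -m pendant '[[0,0,0,0,0,4],[0,0,0,0,0,4],[0,0,0,0,0,4],[0,0,0,0,0,0]]' && python3 -m pendant '[[0,0,0,0,0,4],[0,0,0,0,0,4],[0,0,0,0,0,0]]' && python3 -c "
from h import *
from station import status
s=status.get_state();print(yawnow(s),s['force'],s['wrist_torque'])"
```

```text
time_s: 16.65
ee_pos: [0.5043, -0.2445, 0.2412]
orientation: [0.204, 3.134, -0.001]
force: [0.7, -0.4, 1.9]
width: 0.145
time_s: 16.95
ee_pos: [0.5043, -0.2445, 0.2412]
orientation: [0.421, 3.112, -0.001]
force: [1.0, -0.5, 1.5]
width: 0.15
(np.float64(164.58603788508674), array([ 0.05, -0.03])) [ 0.98841471 -0.52356347  1.45969264] [ 0.10479439  0.02380456 -0.09096379]
```

```bash
python3 -m pendant '[[0,0,0,0,0,4],[0,0,0,0,0,4],[0,0,0,0,0,0]]' && python3 -m pendant '[[0,0,0,0,0,2],[0,0,0,0,0,2],[0,0,0,0,0,0]]' && python3 -c "
from h import *
from station import status
s=status.get_state();print(yawnow(s),s['force'],s['wrist_torque'])"
```

```text
time_s: 17.25
ee_pos: [0.5043, -0.2445, 0.2412]
orientation: [0.637, 3.075, -0.001]
force: [0.3, 0.2, 2.8]
width: 0.147
time_s: 17.55
ee_pos: [0.5041, -0.2445, 0.2406]
orientation: [0.743, 3.052, -0.001]
force: [0.7, -1.0, 0.6]
width: 0.148
(np.float64(152.64428333418965), array([ 0.  , -0.03])) [ 0.70649098 -0.97239366  0.55144966] [-0.23130846 -0.01479058  0.06085773]
```

```bash
python3 -m pendant '[[0,0,0,0,0,1.5],[0,0,0,0,0,0]]' && python3 -m pendant '[[0,0,1,0,0,0],[0,0,0,0,0,0]]' && python3 -m pendant '[[0,0,1,0,0,0],[0,0,0,0,0,0]]' && python3 -c "
from h import *
from station import status
s=status.get_state();print(yawnow(s),s['force'],s['wrist_torque'])"
```

```text
time_s: 17.75
ee_pos: [0.5035, -0.2439, 0.2396]
orientation: [-0.786, -3.04, -0.001]
force: [0.6, 0.3, -2.0]
width: 0.147
time_s: 17.95
ee_pos: [0.5037, -0.244, 0.2388]
orientation: [-0.786, -3.04, -0.001]
force: [-0.7, -0.5, -1.3]
width: 0.144
time_s: 18.15
ee_pos: [0.5039, -0.2442, 0.2383]
orientation: [-0.787, -3.041, -0.0]
force: [-0.7, 0.3, -1.4]
width: 0.147
(np.float64(150.98001146632868), array([-0.03,  0.02])) [-0.74839618  0.32457371 -1.38496878] [-0.04539374 -0.03053083 -0.01705296]
```

Force is back to hanging weight only and the guard is dropping freely into the notches, with the floor expected at about 0.2362.

```bash
python3 -m pendant '[[0,0,1,0,0,0],[0,0,0,0,0,0]]' && python3 -m pendant '[[0,0,1,0,0,0],[0,0,0,0,0,0]]' && python3 -m pendant '[[0,0,0.5,0,0,0],[0,0,0,0,0,0]]' && python3 -c "
from h import *
from station import status
s=status.get_state();print(yawnow(s),s['force'],s['wrist_torque'])"
```

```text
time_s: 18.35
ee_pos: [0.504, -0.2443, 0.2375]
orientation: [-0.787, -3.041, -0.0]
force: [0.5, 0.3, -1.1]
width: 0.143
time_s: 18.55
ee_pos: [0.504, -0.2442, 0.2365]
orientation: [-0.787, -3.041, -0.0]
force: [0.3, -0.6, -1.3]
width: 0.143
time_s: 18.75
ee_pos: [0.5041, -0.2443, 0.2363]
orientation: [0.787, 3.041, -0.0]
force: [0.7, -0.0, -1.1]
width: 0.149
(np.float64(150.96721098867928), array([ 0.01, -0.01])) [ 0.68203289 -0.03003541 -1.07964937] [ 0.00476214 -0.01653714  0.05395905]
```

```bash
python3 -m pendant '[[0,0,0.5,0,0,0],[0,0,0,0,0,0]]' && python3 -m pendant '[[0,0,0,0,0,0],[0,0,0,0,0,0],[0,0,0,0,0,0],[0,0,0,0,0,0],[0,0,0,0,0,0]]' 0 && python3 -m pendant '[[0,0,0,0,0,0],[0,0,0,0,0,0],[0,0,0,0,0,0],[0,0,0,0,0,0],[0,0,0,0,0,0]]'
```

```text
time_s: 18.95
ee_pos: [0.5041, -0.2444, 0.2362]
orientation: [0.787, 3.041, -0.0]
force: [-1.1, 0.8, 1.0]
width: 0.149
time_s: 19.45
ee_pos: [0.504, -0.2443, 0.2356]
orientation: [-0.787, -3.041, -0.0]
force: [-0.6, -0.0, -0.7]
width: 0.508
time_s: 19.95
ee_pos: [0.504, -0.2443, 0.2357]
orientation: [-0.787, -3.041, 0.0]
force: [-0.9, -0.0, -0.4]
width: 0.931
```

Floor contact felt at 0.2362, as expected, then released. I'll lift straight up, move aside and check.

```bash
python3 -m pendant '[[0,0,0,0,0,0],[0,0,-10,0,0,0],[0,0,-20,0,0,0],[0,0,-40,0,0,0],[0,0,-40,0,0,0]]' && python3 - <<'E'
from h import *
plan((.40,.10,.36),150.9,9)
E
```

```text
time_s: 20.45
ee_pos: [0.5036, -0.244, 0.3469]
orientation: [-0.787, -3.04, -0.001]
force: [-0.7, -0.4, 0.6]
width: 0.999
[28.6, 27.8, -1.4, 0.0, -0.01, 0.01]
[28.6, 27.8, -1.4, 0.0, -0.01, 0.01]
[28.6, 27.8, -1.4, 0.0, -0.01, 0.01]
[28.6, 27.8, -1.4, 0.0, -0.01, 0.01]
[28.6, 27.8, -1.4, 0.0, -0.01, 0.01]
[28.6, 27.8, -1.4, 0.0, -0.01, 0.01]
[28.6, 27.8, -1.4, 0.0, -0.01, 0.01]
[28.6, 27.8, -1.5, 0.0, -0.01, 0.01]
[28.6, 27.8, -1.5, 0.0, -0.01, 0.01]
```

```bash
python3 -m pendant '[[28,28,-1,0,0,0],[28,28,-1,0,0,0],[28,28,-1,0,0,0],[28,28,-1,0,0,0],[28,28,-1,0,0,0]]' && python3 -m pendant '[[28,28,-1,0,0,0],[28,28,-1,0,0,0],[28,28,-1,0,0,0],[28,28,-1,0,0,0],[0,0,0,0,0,0]]' && python3 - <<'E'
from h import *
from station import viewer,place_of
o=[]
for c in("top","scene"):
    p=viewer.read_camera(c);f=cloud(p).reshape(-1,3);img=p["img"].reshape(-1,3).astype(int)
    b=f[(np.hypot(f[:,0]-.505,f[:,1]+.244)<.05)&(f[:,2]>.275)&(f[:,2]<.32)]
    if len(b)>5: print(c,"bar",len(b),b.mean(0),np.percentile(b[:,2],[50,90]))
    T=f[(np.hypot(f[:,0]-.53,f[:,1]+.245)<.2)&(f[:,2]>.215)&(f[:,2]<.235)];print("top z",np.median(T[:,2]))
    # rim plane: cream pixels, guard frame top
    d=np.hypot(f[:,0]-.505,f[:,1]+.244); m=(d<.052)&(d>.04)&(f[:,2]>.245)&(f[:,2]<.265); q=f[m]
    if len(q)>20: k=np.linalg.lstsq(np.c_[q[:,:2]-q[:,:2].mean(0),np.ones(len(q))],q[:,2],rcond=None)[0];print("rim",len(q),k)
    for n in("guard_grip","fan_mouth","mug_mid","diskette_top","jacket_mid","hexkey_mid"):
        print(n,[(round(x["p"],2),np.round(x["location"],3).tolist()) for x in place_of(p,n)[:2]])
    o.append(grid(ortho(p,(.505,-.244),.2575)))
cv2.imwrite("pics/end.png",np.hstack(o))
E
```

```text
time_s: 20.95
ee_pos: [0.449, -0.0527, 0.3518]
orientation: [0.788, 3.04, 0.0]
force: [0.7, 0.2, 0.3]
width: 0.998
time_s: 21.45
ee_pos: [0.4049, 0.1016, 0.3562]
orientation: [0.777, 3.042, 0.003]
force: [-0.0, -0.5, 0.6]
width: 1.001
top bar 225 [ 0.50174575 -0.24340099  0.29330414] [0.29458246 0.29699184]
top z 0.22508777885147446
rim 615 [-0.00358948 -0.01610009  0.2550862 ]
guard_grip [(0.7, [0.316, 0.312, 0.053]), (0.57, [0.505, -0.245, 0.284])]
fan_mouth []
mug_mid [(0.63, [0.649, 0.099, 0.054])]
diskette_top [(0.91, [0.474, 0.078, 0.011])]
jacket_mid [(0.7, [0.708, 0.32, 0.007])]
hexkey_mid [(0.53, [0.635, -0.236, 0.228])]
scene bar 161 [ 0.50791654 -0.24159391  0.28912092] [0.29116431 0.29674771]
top z 0.22421498458754657
rim 211 [-0.01424914 -0.01175828  0.254569  ]
guard_grip [(0.88, [0.503, -0.242, 0.289])]
fan_mouth [(0.58, [0.503, -0.244, 0.223])]
mug_mid [(0.91, [0.646, 0.101, 0.048])]
diskette_top [(0.96, [0.472, 0.071, 0.016])]
jacket_mid [(0.73, [0.709, 0.318, 0.006]), (0.29, [0.505, -0.245, 0.246])]
hexkey_mid [(0.38, [0.639, -0.236, 0.224])]
```

View pics/end.png

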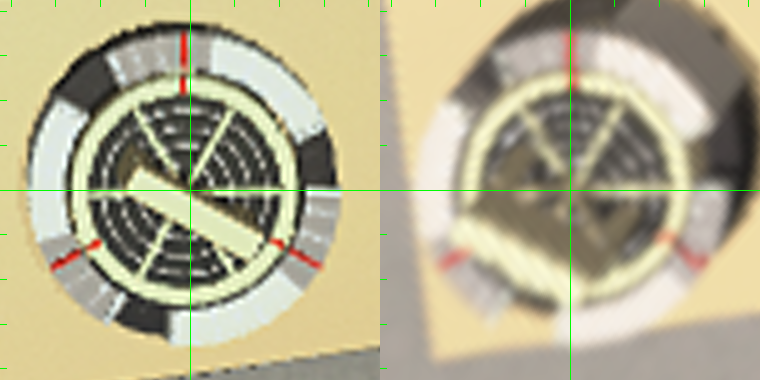

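The guard is centred in the collar, and its red rim marks line up with the red notch marks at (184,60), (300,252) and (80,255). The bar top is at 0.2946 m, against 0.295 expected for locked, and the other objects have not moved. I'll hand it in.

```bash
python3 -m pendant '[[0,0,0,0,0,0],[0,0,0,0,0,0]]' && python3 -c "
from station import order; print(order.sign_off())"
```

```text
time_s: 22.35
ee_pos: [0.406, 0.0983, 0.3547]
orientation: [0.787, 3.041, 0.0]
force: [-0.4, -0.6, -0.5]
width: 0.997
the job is handed in; nothing more can be done
None
```

The guard is refitted and locked in the fan collar. I handed the job in at about 22 s, and no verdict was reported. I used the guard farther from the base, lowered it into the gaps, turned it about 41.5° clockwise until it dropped into the notches, then let go and backed off. Pushes on the collar stayed at about 3–4 N.

**Last checks**
- **Height:** The guard rests at the locked height. The top camera put the bar top at 294.6 mm, against 295 expected. The scene camera's middle value was 291 mm because it also sees the side of the bar.
- **Position and level:** The three red marks line up with the notch marks. The guard is within about 2 mm of the fan axis. The rim measured level to about 0.02 rad, within the depth noise.
- **Other objects:** The mug, diskettes, jacket and hex key read within a few millimetres of where they started. The arm is clear.

**What disagreed**
- **First grasp:** It missed because the real fingertips sit about 32 mm above the reported TCP. The fingers closed above the bar without touching the guard. I regrasped with that offset, and the later contact heights matched it.
- **Cameras:** The two cameras differ by about 4–5 mm sideways, so I only compared positions within the same camera.

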